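# Shut the red gas valve under the sliding cover

## Task

The red gas valve in the bench manifold has to be shut, and the grey cover plate hides it. Without gripping or lifting anything, push the cover by its black ridge along its rails, away from the valve bay, fully home against the end stop; then push the red lever handle a quarter turn until it is fully shut. Leave the blue handle open, the cover back at its stop, and the bottles, cup and jar around it where they stand.

Things in the scene. Friction and masses are not known exactly. Their poses are not given: they have to be found in the camera images.
- manifold: Low grey fixed bench manifold, 162 (x) x 380 (y) x 86 mm high. Origin: centre of its underside; at yaw 0 its x points away from the robot, its long y to the left. Negative-y half: open valve bay; positive-y half: plain deck 66 mm high. Side walls (x 64 to 76 mm either side, top 70 mm high) run its whole length and carry the cover, between guide lips 78 mm high.
- bay_floor (a point): Centre of the open valve bay's floor, 12 mm high, at manifold y -90 mm. The bay is clear from y -184 to +5 mm and x -64 to +64 mm; the sill at its negative-y end is only 28 mm high.
- end_stop (a point): Middle of the top edge of the end stop's face, at manifold y +181 mm: an upright wall across the deck's far end, 86 mm high, where the cover's travel ends.
- cover: Loose grey plate, 150 (x) x 185 (y) x 4 mm, 0.35 kg, lying on the side walls (underside 70 mm high), about 2 mm play to each lip; slides along the manifold's y with 1 to 4 N. Origin: centre of its underside, axes as the manifold's. At the start its origin is at manifold y -92 to -72 mm, over the bay; against the end stop at y +88 mm, and the bay is open.
- cover_ridge (a point): Centre of the black push ridge on the cover: a bar 100 mm long along x, 14 mm thick along y, standing 22 mm above the plate (top 96 mm above the worktop), 45 mm to the negative-y side of the cover's centre. Push its negative-y face, towards positive y.
- red_handle (a joint): Turn of the red lever, rad: 0 = open (lever points to the manifold's -x), 1.571 = shut against its stop (points to the manifold's +y). Turns clockwise seen from above about the vertical through red_pivot, friction about 0.06 N m, stays where left. Starts at 0 to 0.15.
- red_pivot (a point): On the red handle's turning axis, at the lever's mid height, 54 mm above the worktop. The valves lie at manifold x +30 mm, y -155 and -75 mm; which is which varies. Lever: straight bar 10 mm wide, 46 to 62 mm high, reaching 50 mm from this axis; hub radius 9 mm. Beneath it: a brass pipe along x, top 26 mm high, and at the pivot a 30 x 22 mm block, top 34 mm, with a collar to 42 mm.
- red_tip (a point): Middle of the free end of the red lever, 50 mm from the pivot, 54 mm above the worktop.
- blue_handle (a joint): Turn of the blue lever handle, same make and sense as the red one; to be left open (starts between 0 and 0.15).
- blue_tip (a point): Middle of the free end of the blue lever, 54 mm above the worktop.
- yellow_dropper: Loose dropper bottle with a yellow label, diameter 26, height 68 mm, standing in front of the manifold (robot's side). Origin: centre of its base.
- blue_dropper: Loose dropper bottle with a blue label, diameter 26, height 68 mm, standing in front of the manifold. Origin: centre of its base.
- sample_cup: Loose clear sample cup with a red screw lid, diameter 47, height 66 mm, standing behind the manifold. Origin: centre of its base.
- jar: Loose jar with a black screw lid, diameter 65, height 97 mm, standing farther back. Origin: centre of its base.
Mind the look-alikes: they are no part of the job. Several things have the shape of the cover; the one meant has the colours described above.

How it is judged:
By the outcome, as a careful person would: the job done as asked, in the order asked, and still so for the second after the job is handed in, with the robot touching nothing.
It also fails if it takes over 43 s, if anything falls off the work surface, if the arm or the gripper's body presses on something with over 40 N, if the wrist force passes 120 N, or if a joint passes its speed limit or range.

## Robot

A 6-joint arm with a two-finger parallel gripper is mounted at the origin on a cart in front of the work surface, level with it; the furniture and walls round the work are solid. World frame = base frame: x ahead of the robot, y to its left, z up, the work surface at z = 0. Lengths are in m, angles in rad, forces in N, time in s.
With the tool pointing down it reaches from about 0.2 to 0.875 m from the base axis. Payload 3.4 kg.
Tool frame: the origin (TCP) lies between the finger pads; the fingertips stand 25 mm ahead of it and the grasp point (between the pads) lies 6 mm ahead of it (r.nose_length is the z of the fingertips in the tool frame, in m); z points along the fingers, x is the direction in which the jaws open and shut, and the axes are right-handed (so a half turn about z gives the same grasp; the last joint's range is limited). The gripper opens to 94 mm and grips with 3 to 60 N. Pads are 16 mm wide; open, the fingers measure 119 mm over their backs; the gripper's body (75 mm by 177 mm) begins 78 mm behind the grasp point.
Start: joints at [-1.258, 0.276, 1.505, -0, 1.361, -0.121], TCP at [0.242, -0.522, 0.23] pointing down, gripper open.
Joint ranges: [-2.89, 2.89], [-0.75, 2.08], [0.22, 2.7], [-1.18, 4.32], [0.11, 2.71], [-2.7, 2.7]. Speed limits (rad/s): [2.57, 2.57, 3.14, 3.14, 3.14, 3.14].

## Interface

Orientations are given as a unit quaternion [w, x, y, z].
In Python, from plant import r, gripper_to, inverse_kinematics, vision, models, telemetry gives the robot as it stands. Calls block until the motion is done:
- r.move_to(position, orientation): joint-space move of the TCP to a pose.
- r.move_l(position, rot=None, vel=0.15, guard=None): straight line of the TCP; rot=None keeps the orientation; vel is the mean speed in m/s. With guard (N) it stops when the force on the tool has changed by that much, and returns True; else False.
- r.movej(angles): joint-space move.
- gripper_to(opening, f_grip=None): finger opening in m; f_grip is the grip in N (None keeps the last); returns when the fingers have stopped.
- r.hold(seconds).
- inverse_kinematics(position, orientation): joint angles nearest the present ones, or None.
- vision.snapshot(name): name is "scene" or "side" or "wrist"; returns the picture (480x640x3 uint8, red, green, blue); there is no depth.
- vision.get_calibration(name): a dict with "fx", "fy", "cx", "cy" (pixels), "position" and "orientation" of the camera in the world. Camera axes: x right, y down, z forward; pixel columns grow to the right and rows downward; lengths in m; the calibration is good to about 2 mm. A picture is of the moment at which its call begins: read the wrist's pose just before it. get_calibration takes no time and is no camera call; for the wrist camera it gives the pose at the moment of the call.
A pose or a line that the arm cannot do raises r.PlanningError and nothing moves.
- r.sign_off(): hands the job in, once; it reports no verdict.
Trained networks look in the newest picture that a camera, given by its name, has taken for a name from the list of things; names that differ only in an ending like _2 or _b are one class to them, and where a whole thing is asked for, a point or a joint stands for the part that bears it (a point fixed in the world has none). Each returns a list of dicts, best first, with "score" (0 to 1); they miss things now and then, are a little off and sometimes report something else, mostly with a low value. They report only what shows in the picture. A call takes as long as a camera call. They do not tell look-alikes from the thing itself.
- models.boxes_of(thing, camera): "at" ([x, y, z] in m, in world coordinates, good to about 4 mm: the middle of the surface that is visible of it).
- models.regions_of(thing, camera): "pixels" (480x640 bool, what is visible of it).
- models.mark_of(thing, camera): "at" ([x, y, z] in m, in world coordinates, good to about 4 mm: a listed point, or the origin of a listed thing).
Readings, each from a call of its own:
- telemetry.current_t(): time.
- telemetry.current_joints(): joint angles.
- telemetry.current_dq(): joint speeds.
- telemetry.current_joint_efforts(): joint torques, N m.
- telemetry.current_ee_pos(): TCP position.
- telemetry.current_tool_rot(): TCP orientation.
- telemetry.current_wrist_force(): force on the tool from outside, world axes, zero at the start.
- telemetry.current_torque(): the same for the moment, N m.
- telemetry.current_opening(): finger opening in m.
Only numpy, scipy, OpenCV 4.12 (cv2) and the standard library are available. Lean on these libraries where they do the work, as an engineer would, in place of code of your own. Each camera call takes 0.05 s, during which the arm holds its last target.

## Working session

There is one attempt and no reset: what is moved stays moved. The work goes in short steps, each a Python script; the robot and the scene stay as the last script left them, time stands still between calls to the robot, and variables do not carry over. Pictures are saved under pics/ and viewed, and the job is handed in when it is done.

```bash
ls; mkdir -p pics; python3 - <<'E'
from plant import r, vision, models, telemetry
import cv2
for n in ["scene","side","wrist"]:
    im=vision.snapshot(n); cv2.imwrite(f"pics/{n}0.png",im[:,:,::-1])
    c=vision.get_calibration(n); print(n,{k:(v if isinstance(v,(int,float)) else [round(float(x),3) for x in v]) for k,v in c.items()})
for cam in ["scene","side"]:
    for t in ["manifold","end_stop","bay_floor","cover","cover_ridge","yellow_dropper","blue_dropper","sample_cup","jar","red_tip","red_pivot","blue_tip"]:
        print(cam,t,[([round(float(x),3) for x in d["at"]],round(d["score"],2)) for d in models.mark_of(t,cam)])
print(telemetry.current_t())
E
```

```text
pics
scene {'fx': 473.45780895246963, 'fy': 473.45780895246963, 'cx': 318.5975589176821, 'cy': 247.74232029165918, 'position': [-0.362, 0.643, 0.568], 'orientation': [0.269, -0.438, 0.723, -0.461]}
side {'fx': 469.2058420733747, 'fy': 469.2058420733747, 'cx': 322.867777152281, 'cy': 241.7838997811009, 'position': [0.142, 1.18, 1.014], 'orientation': [0.076, -0.154, 0.898, -0.406]}
wrist {'fx': 418.17402112590173, 'fy': 418.17402112590173, 'cx': 315.0380557835453, 'cy': 235.60087168673485, 'position': [0.312, -0.489, 0.384], 'orientation': [0.111, 0.835, -0.534, -0.072]}
scene manifold [([0.465, 0.345, 0.0], 0.94)]
scene end_stop [([0.5, 0.523, 0.086], 0.7)]
scene bay_floor []
scene cover [([0.58, -0.275, -0.002], 0.82), ([0.46, 0.254, 0.07], 0.79)]
scene cover_ridge [([0.45, 0.211, 0.084], 0.82), ([0.592, -0.231, 0.018], 0.69)]
scene yellow_dropper [([0.342, 0.435, -0.0], 0.57), ([0.458, 0.255, 0.069], 0.25)]
scene blue_dropper [([0.333, 0.483, 0.001], 0.82)]
scene sample_cup []
scene jar [([0.742, 0.174, -0.003], 0.56)]
scene red_tip []
scene red_pivot []
scene blue_tip [([0.746, 0.172, 0.0], 0.42)]
side manifold [([0.466, 0.347, 0.001], 0.57), ([0.459, 0.256, 0.07], 0.4)]
side end_stop [([0.499, 0.519, 0.084], 0.74)]
side bay_floor [([0.457, 0.253, 0.015], 0.77)]
side cover [([0.456, 0.254, 0.069], 0.9), ([0.579, -0.271, 0.001], 0.43), ([0.329, 0.483, 0.005], 0.24)]
side cover_ridge [([0.448, 0.204, 0.084], 0.67), ([0.593, -0.232, 0.013], 0.58)]
side yellow_dropper [([0.337, 0.438, -0.003], 0.43)]
side blue_dropper [([0.332, 0.485, 0.004], 0.6)]
side sample_cup [([0.614, 0.351, 0.005], 0.91)]
side jar [([0.744, 0.173, 0.004], 0.97), ([0.457, 0.254, 0.069], 0.37)]
side red_tip []
side red_pivot []
side blue_tip []
1.35
```

View pics/scene0.png

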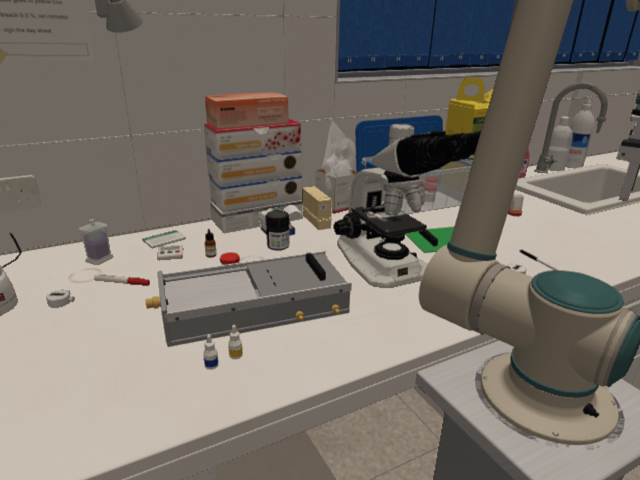

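View pics/side0.png

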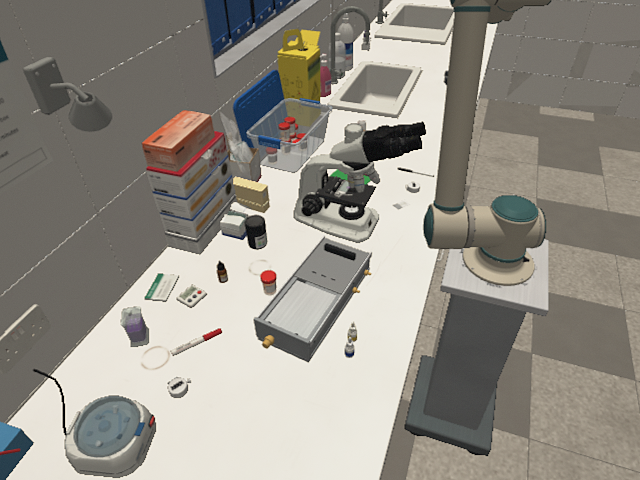

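View pics/wrist0.png

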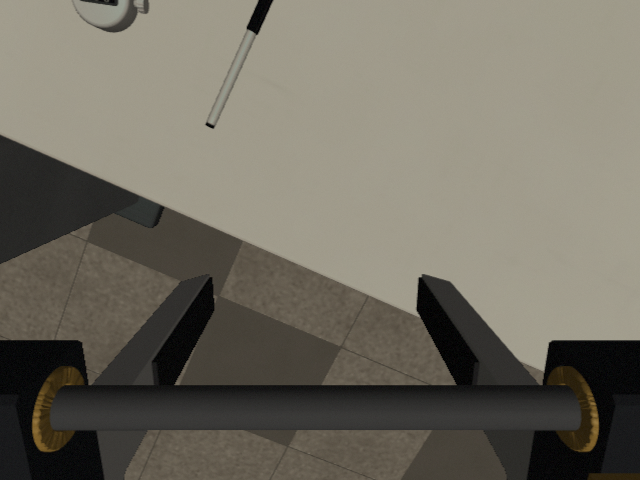

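The real cover is the grey plate with a black ridge on the manifold (scene ridge ~(316,266), side (340,252)). A look-alike lies at about (0.58,-0.27), on the far side by the microscope and sink. The microscope is close to the push side, so I'll measure it.

```bash
cat > h.py <<'E'
import numpy as np, cv2
from scipy.spatial.transform import Rotation as R
from plant import r, gripper_to, inverse_kinematics, vision, models, telemetry
def ray(c,u,v):
    q=c["orientation"]; M=R.from_quat([q[1],q[2],q[3],q[0]]).as_matrix()
    return np.array(c["position"]), M@np.array([(u-c["cx"])/c["fx"],(v-c["cy"])/c["fy"],1])
def onz(c,u,v,z):
    p,d=ray(c,u,v); return p+d*(z-p[2])/d[2]
def proj(c,P):
    q=c["orientation"]; M=R.from_quat([q[1],q[2],q[3],q[0]]).as_matrix()
    x=M.T@(np.array(P)-np.array(c["position"])); return c["fx"]*x[0]/x[2]+c["cx"],c["fy"]*x[1]/x[2]+c["cy"]
def tri(a,ua,b,ub):
    p,d=ray(a,*ua);q,e=ray(b,*ub)
    s,t=np.linalg.lstsq(np.c_[d,-e],q-p,rcond=None)[0]
    A,B=p+s*d,q+t*e
    return (A+B)/2,np.linalg.norm(A-B)
def quat(yaw): # tool down, tool x at world yaw
    Rm=np.array([[np.cos(yaw),np.sin(yaw),0],[np.sin(yaw),-np.cos(yaw),0],[0,0,-1]])
    q=R.from_matrix(Rm).as_quat(); return [q[3],q[0],q[1],q[2]]
E
python3 - <<'E'
from h import *
np.set_printoptions(precision=3,suppress=True)
s=vision.get_calibration("scene"); d=vision.get_calibration("side"); w=vision.get_calibration("wrist")
for n,u in dict(base_near=(385,288),base_r=(421,272),base_l=(345,247)).items(): print(n,onz(s,*u,0.0))
for n,u in dict(base_near=(366,239),base_l=(296,215),base_r=(378,213)).items(): print(n,'side',onz(d,*u,0.0))
for h in(.1,.2,.25,.3): print(h,'eyepiece side',onz(d,424,130,h),'scene',onz(s,490,150,h), 'knob', onz(d,304,203,h))
for n,u in dict(cA=(348,300),cB=(336,256),ridgeA=(311,256),ridgeB=(324,276)).items(): print(n,onz(s,*u,.078 if n[0]=='c' else .096))
q=telemetry.current_tool_rot(); p=telemetry.current_ee_pos()
M=R.from_quat([q[1],q[2],q[3],q[0]]).as_matrix(); print(M, M.T@(np.array(w["position"])-p))
import cv2
im=cv2.imread('pics/side0.png')[90:360,240:480]; cv2.imwrite('pics/side_c.png',cv2.resize(im,None,fx=2.2,fy=2.2,interpolation=2))
im=cv2.imread('pics/scene0.png')[110:370,140:500]; cv2.imwrite('pics/scene_c.png',cv2.resize(im,None,fx=2.2,fy=2.2,interpolation=2))
E
```

```text
base_near [0.418 0.038 0.   ]
base_r [ 0.442 -0.09   0.   ]
base_l [0.655 0.007 0.   ]
base_near side [0.415 0.035 0.   ]
base_l side [ 0.683 -0.01   0.   ]
base_r side [ 0.414 -0.114  0.   ]
0.1 eyepiece side [ 0.35  -0.578  0.1  ] scene [ 1.011 -0.901  0.1  ] knob [0.629 0.04  0.1  ]
0.2 eyepiece side [ 0.328 -0.385  0.2  ] scene [ 0.717 -0.571  0.2  ] knob [0.576 0.165 0.2  ]
0.25 eyepiece side [ 0.316 -0.289  0.25 ] scene [ 0.571 -0.406  0.25 ] knob [0.549 0.227 0.25 ]
0.3 eyepiece side [ 0.305 -0.193  0.3  ] scene [ 0.424 -0.241  0.3  ] knob [0.522 0.289 0.3  ]
cA [0.305 0.213 0.078]
cB [0.482 0.138 0.078]
ridgeA [0.476 0.206 0.096]
ridgeB [0.383 0.225 0.096]
[[ 0.42  -0.907  0.   ]
 [-0.907 -0.42  -0.   ]
 [ 0.    -0.    -1.   ]] [ 0.    -0.077 -0.154]
```

```bash
python3 - <<'E'
from h import *
s=vision.get_calibration("scene"); d=vision.get_calibration("side")
for n,u,v in [('eyeptip',(495,140),(424,128)),]: print(tri(s,u,d,v))
E
```

```text
(array([ 0.29305706, -0.09932548,  0.35998179]), np.float64(0.009351872634300812))
```

View pics/side_c.png

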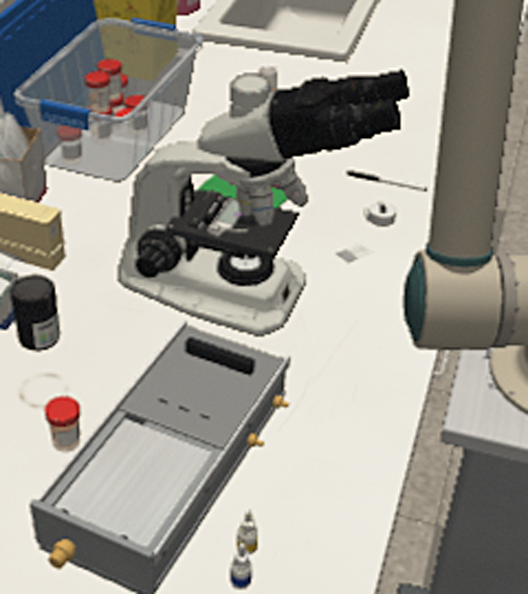

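View pics/scene_c.png

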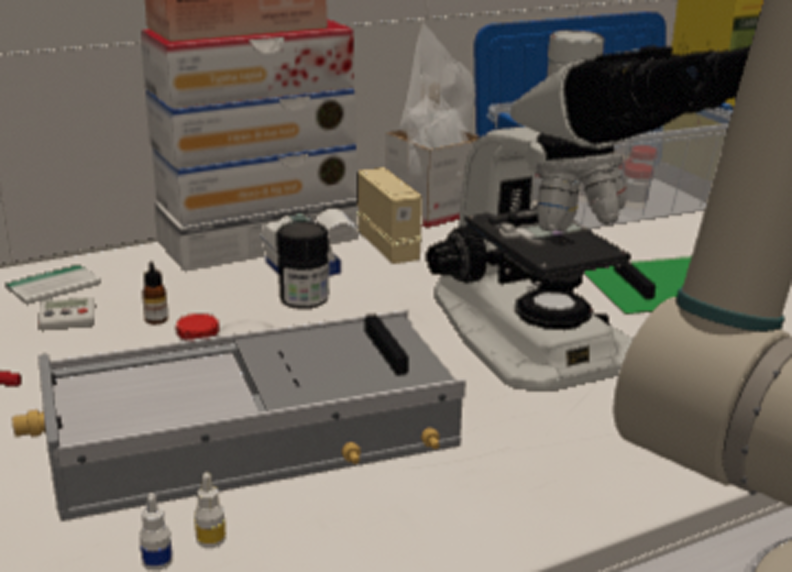

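```bash
python3 - <<'E'
from h import *
np.set_printoptions(precision=3,suppress=True)
print(telemetry.current_t())
for p,y in [((0.24,-0.5,0.5),-1.1),((0.33,-0.02,0.5),-.3),((0.38,0.16,0.5),-.19),((0.43,0.17,0.3),-.19),((0.43,0.17,0.1),-.19),((0.5,0.3,0.07),-.19)]:
    print(p,inverse_kinematics(list(p),quat(y)), inverse_kinematics(list(p),quat(y+np.pi)))
E
```

```text
1.35
(0.24, -0.5, 0.5) [-1.249  0.225  0.93  -0.     1.986 -0.149] None
(0.33, -0.02, 0.5) [-0.272 -0.142  1.32  -0.     1.963  0.028] None
(0.38, 0.16, 0.5) [ 0.229 -0.012  1.205 -0.     1.948  0.419] None
(0.43, 0.17, 0.3) [ 0.226  0.069  1.596 -0.     1.477  0.416] None
(0.43, 0.17, 0.1) [ 0.226  0.226  1.936 -0.     0.979  0.416] None
(0.5, 0.3, 0.07) [ 0.421  0.419  1.718 -0.     1.005  0.611] [ 0.421  0.419  1.718 -0.     1.005 -2.53 ]
```

```bash
python3 - <<'E'
from h import *
for p,y in [((0.24,-0.5,0.5),-1.1),((0.38,0.16,0.5),-.19),((0.43,0.15,0.28),-.19)]:
    r.movej(inverse_kinematics(list(p),quat(y)))
    if p[2]<.4: gripper_to(0.06)
    print(telemetry.current_t(), telemetry.current_ee_pos())
w=vision.get_calibration("wrist")
im=vision.snapshot("wrist"); cv2.imwrite("pics/w1.png",im[:,:,::-1])
for t in ["cover_ridge","cover"]:
    print(t,[(np.round(d["at"],3),round(d["score"],2)) for d in models.mark_of(t,"wrist")])
for n,P in dict(ridge=(.449,.208,.096),cov=(.458,.254,.07),end=(.5,.521,.086)).items(): print(n,proj(w,P))
E
```

```text
2.4 [ 0.23997717 -0.50006984  0.49843812]
4.8 [0.38043946 0.15952293 0.49983849]
6.4 [0.42997979 0.15001241 0.27997731]
cover_ridge [(array([0.447, 0.205, 0.082]), 0.92)]
cover [(array([0.459, 0.256, 0.072]), 0.59)]
ridge (np.float64(323.26858510801577), np.float64(142.72661846357516))
cov (np.float64(323.1127946209232), np.float64(82.77108963598297))
end (np.float64(310.77269482879467), np.float64(-386.13363109030126))
```

View pics/w1.png

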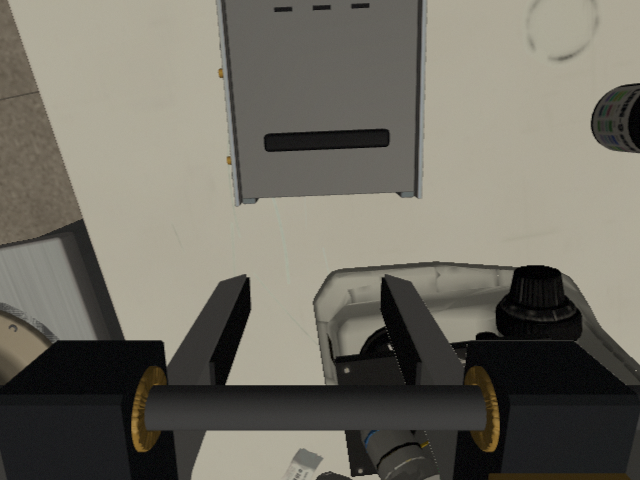

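The wrist view shows the grey plate with the black ridge at (326,140), about 100 mm long, between the rails. The plate's negative-y edge is at about row 195, and the microscope is below it. Next I'll fit yaw and position from these pixels.

```bash
python3 - <<'E'
from h import *
np.set_printoptions(precision=4,suppress=True)
w=vision.get_calibration("wrist")
im=cv2.imread('pics/w1.png')
c=im[90:220,200:450]; cv2.imwrite('pics/w1c.png',cv2.resize(c,None,fx=3,fy=3,interpolation=2))
m=models.regions_of("cover_ridge","wrist")
print([(round(x["score"],2),x["pixels"].sum()) for x in m])
g=m[0]["pixels"].astype(np.uint8); ys,xs=np.nonzero(g); print(xs.min(),xs.max(),ys.min(),ys.max())
rect=cv2.minAreaRect(np.c_[xs,ys].astype(np.float32)); b=cv2.boxPoints(rect); print(b)
for u in b: print(u,onz(w,*u,.096))
# lips (right & left outer top edges at z .078)
for a,b2 in [((219,10),(237,200)),((428,10),(421,195))]:
    A,B=onz(w,*a,.078),onz(w,*b2,.078); d=A-B; print(A,B,'yaw',np.arctan2(-d[0],d[1]))
E
```

```text
[(0.95, np.int64(35653))]
225 418 0 198
[[225.   0.]
 [418.   0.]
 [418. 198.]
 [225. 198.]]
[225.   0.] [0.3975 0.3211 0.096 ]
[418.   0.] [0.5353 0.2946 0.096 ]
[418. 198.] [0.517  0.1499 0.096 ]
[225. 198.] [0.3619 0.1798 0.096 ]
[0.3888 0.3204 0.078 ] [0.3672 0.1737 0.078 ] yaw -0.14592992054200515
[0.5467 0.29   0.078 ] [0.5237 0.148  0.078 ] yaw -0.16114179247570615
```

View pics/w1c.png

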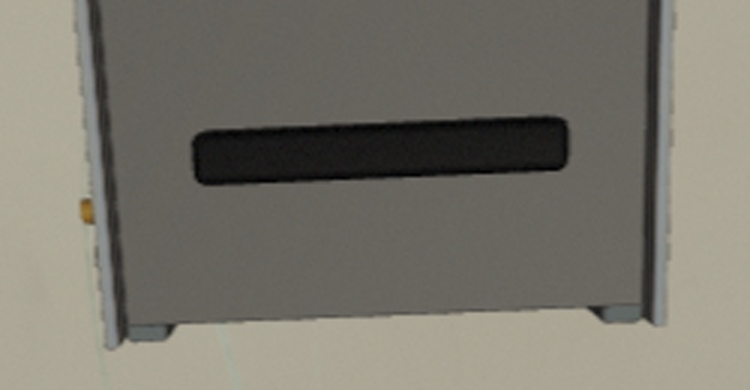

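```bash
python3 - <<'E'
from h import *
np.set_printoptions(precision=4,suppress=True)
w=vision.get_calibration("wrist")
f=lambda u,v,z: onz(w,200+u/3,90+v/3,z)
for n,a,b,z in [('ridge-y',(205,185),(560,170),.096),('ridge+y',(203,131),(560,117),.096),('ridgeends',(193,158),(569,143),.096),('lipends',(113,347),(660,323),.078),('plate edge',(175,324),(600,306),.074)]:
    A,B=f(*a,z),f(*b,z); d=B-A; print(n,(A+B)/2,np.linalg.norm(d),'yaw',np.arctan2(d[1],d[0]))
E
```

```text
ridge-y [0.4513 0.2024 0.096 ] 0.09396652530218184 yaw -0.148914091401267
ridge+y [0.4536 0.216  0.096 ] 0.09345760647871172 yaw -0.1522908515369982
ridgeends [0.4522 0.2094 0.096 ] 0.09896829102308907 yaw -0.1514337196548277
lipends [0.4446 0.1573 0.078 ] 0.157612064231107 yaw -0.14594385838323357
plate edge [0.446  0.1622 0.074 ] 0.1233009977975981 yaw -0.14765954215792487
```

```bash
cat >> h.py <<'E'
YAW=-0.152; O=np.array([0.4725,0.345]); EX=np.array([np.cos(YAW),np.sin(YAW)]); EY=np.array([-np.sin(YAW),np.cos(YAW)])
def man(x,y,z): p=O+x*EX+y*EY; return [float(p[0]),float(p[1]),float(z)]
def toman(P): d=np.array(P[:2])-O; return np.array([d@EX,d@EY,P[2]])
E
python3 - <<'E'
from h import *
np.set_printoptions(precision=4,suppress=True)
q=quat(YAW)
r.move_to(man(0,-0.169,0.16),q)
print(telemetry.current_t(),toman(telemetry.current_ee_pos()),telemetry.current_wrist_force())
print('touch',r.move_l(man(0,-0.169,0.104),vel=0.08,guard=6), toman(telemetry.current_ee_pos()))
cv2.imwrite("pics/side1.png",vision.snapshot("side")[90:360,240:480,::-1])
F=r.move_l(man(0,-0.14,0.104),vel=0.05,guard=12)
print(F,toman(telemetry.current_ee_pos()),telemetry.current_wrist_force(),telemetry.current_t())
F=r.move_l(man(0,0.0,0.104),vel=0.10,guard=14)
print(F,toman(telemetry.current_ee_pos()),telemetry.current_wrist_force(),telemetry.current_t())
cv2.imwrite("pics/side2.png",cv2.resize(vision.snapshot("side")[90:360,240:480,::-1],None,fx=2,fy=2))
E
```

```text
7.1667 [ 0.0004 -0.1689  0.1604] [0.0583 0.346  0.6484]
touch False [ 0.0005 -0.1688  0.1045]
False [ 0.0001 -0.14    0.1042] [ 0.1036 -4.7089  3.9718] 8.8
False [-0.0004 -0.0011  0.1041] [-0.5566 -5.829   4.6632] 10.35
```

View pics/side2.png

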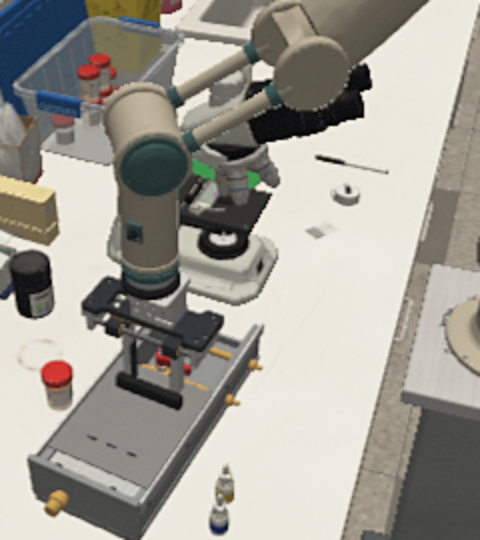

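The cover slides cleanly, with a push force of about 5 N. The red lever shows in the bay, and the ridge is ahead of the fingers. I'll push on to the stop.

```bash
python3 - <<'E'
from h import *
np.set_printoptions(precision=4,suppress=True)
F=r.move_l(man(0,0.045,0.104),vel=0.06,guard=14)
print(F,toman(telemetry.current_ee_pos()),telemetry.current_wrist_force(),telemetry.current_t())
r.hold(0.15)
print(telemetry.current_wrist_force())
# back off
r.move_l(man(0,-0.02,0.104),vel=0.12)
r.move_l(man(0,-0.12,0.28),vel=0.25)
gripper_to(0.0)
print(telemetry.current_t())
w=vision.get_calibration("wrist"); im=vision.snapshot("wrist"); cv2.imwrite("pics/w2.png",im[:,:,::-1])
for t in ["red_pivot","red_tip","blue_tip","cover_ridge","bay_floor","cover"]:
    print(t,[(toman(d["at"]),round(d["score"],2)) for d in models.mark_of(t,"wrist")])
cv2.imwrite("pics/side3.png",cv2.resize(vision.snapshot("side")[90:360,240:480,::-1],None,fx=2,fy=2))
print({k:[round(float(a),4) for a in w[k]] for k in("position","orientation")})
E
```

```text
True [-0.0006  0.0265  0.1037] [ 0.1513 -1.8487  0.6269] 10.95
[ 0.375   0.099  -0.6091]
13.575
red_pivot [(array([ 0.0289, -0.0735,  0.0583]), 0.8)]
red_tip [(array([-0.0208, -0.0712,  0.0554]), 0.69)]
blue_tip [(array([-0.0194, -0.1586,  0.0552]), 0.87)]
cover_ridge []
bay_floor [(array([ 0.003 , -0.0933,  0.0147]), 0.72)]
cover []
{'position': [0.4673, 0.3038, 0.4334], 'orientation': [0.1384, 0.9875, -0.0742, -0.0109]}
```

View pics/w2.png

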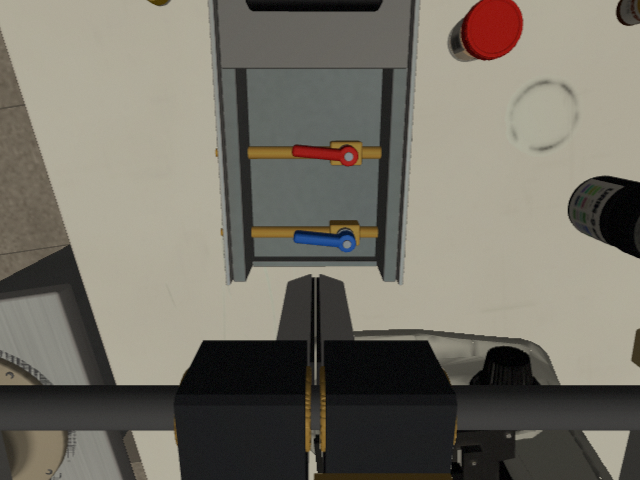

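View pics/side3.png

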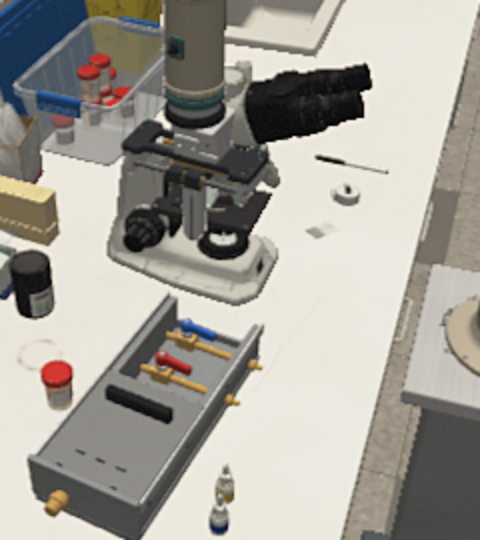

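```bash
python3 - <<'E'
from h import *
np.set_printoptions(precision=4,suppress=True)
w=vision.get_calibration("wrist")
for n,u,v,z in [('lipL',234,282,.078),('lipR',403,283,.078),('edgeL',222,68,.074),('edgeR',408,68,.074),('redpiv',349,156,.062),('redtip',294,151,.062),('blpiv',347,244,.062),('bltip',295,238,.062)]:
    print(n,toman(onz(w,u,v,z)))
im=vision.snapshot("side"); cv2.imwrite('pics/side4.png',cv2.resize(im[215:365,245:385,::-1],None,fx=4,fy=4,interpolation=2))
s=vision.get_calibration("side")
for n,P in dict(edge_home=(0,.1805,.074),edge5=(0,.1755,.074),stoptop=(0,.181,.086)).items(): print(n,proj(s,man(*P)))
for t in ["cover","cover_ridge","end_stop"]:
    print(t,[(toman(d["at"]),round(d["score"],2)) for d in models.mark_of(t,"side")])
im=vision.snapshot("scene"); cv2.imwrite('pics/scene4.png',cv2.resize(im[220:340,140:360,::-1],None,fx=3.5,fy=3.5,interpolation=2))
for t in ["cover","cover_ridge","end_stop"]:
    print(t,[(toman(d["at"]),round(d["score"],2)) for d in models.mark_of(t,"scene")])
E
```

```text
lipL [-0.0729 -0.1873  0.078 ]
lipR [ 0.0814 -0.188   0.078 ]
edgeL [-0.0739 -0.0046  0.074 ]
edgeR [ 0.0752 -0.0044  0.074 ]
redpiv [ 0.0306 -0.0751  0.062 ]
redtip [-0.0176 -0.0709  0.062 ]
blpiv [ 0.0307 -0.1557  0.062 ]
bltip [-0.0176 -0.15    0.062 ]
edge_home (np.float64(281.66560348324236), np.float64(330.2166019382547))
edge5 (np.float64(282.72797954630175), np.float64(328.809218010623))
stoptop (np.float64(281.2203094323123), np.float64(327.32868828662606))
cover [(array([-0.0011,  0.0865,  0.0698]), 0.85)]
cover_ridge []
end_stop [(array([-0.0038,  0.1791,  0.0844]), 0.73)]
cover [(array([-0.0017,  0.0881,  0.0688]), 0.75), (array([ 0.1992, -0.5986, -0.0051]), 0.62), (array([-0.0182, -0.0693,  0.0561]), 0.59), (array([-0.0028,  0.044 ,  0.0841]), 0.58)]
cover_ridge [(array([-0.003 ,  0.0443,  0.0882]), 0.67), (array([ 0.2044, -0.5542,  0.0167]), 0.57)]
end_stop [(array([-0.0018,  0.1826,  0.0877]), 0.93), (array([-0.004 ,  0.046 ,  0.0862]), 0.34)]
```

View pics/side4.png

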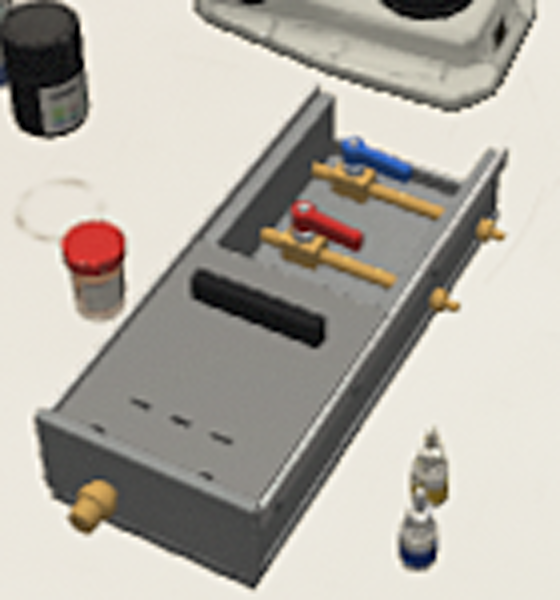

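View pics/scene4.png

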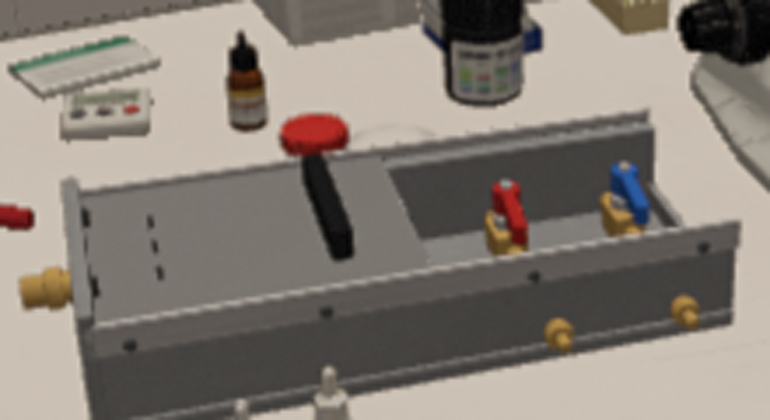

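The cover edge measures manifold y -4.5 mm, which is exactly home. The networks put its origin at +86.5 to +88, and no gap shows. The red lever is at pivot (30,-75) with its tip near (-18,-71), so about 0.09 rad. Blue is at y -155. I'll give the cover one firmer push to be sure it's home, then turn red.

```bash
python3 - <<'E'
from h import *
np.set_printoptions(precision=4,suppress=True)
P=lambda:(toman(telemetry.current_ee_pos()),telemetry.current_wrist_force(),round(telemetry.current_t(),2))
q=quat(YAW)
r.move_to(man(0,-0.02,0.13),q); 
r.move_l(man(0,0.010,0.104),vel=0.12,guard=8)
F=r.move_l(man(0,0.040,0.104),vel=0.05,guard=22); print('push',F,*P())
r.move_l(man(0,0.0,0.12),vel=0.15)
r.move_l(man(-0.010,-0.104,0.12),vel=0.25); print(*P())
print('down',r.move_l(man(-0.010,-0.104,0.073),vel=0.10,guard=6),*P())
piv=np.array([0.030,-0.075])
for th in [0,.3,.6,.9,1.2]:
    n=np.array([-np.sin(th),-np.cos(th)]);u=np.array([-np.cos(th),np.sin(th)])
    c=piv+.040*u+(.005+.0125*abs(n[0])+.008*abs(n[1]))*n
    g=r.move_l(man(*c,.073),vel=0.07,guard=15)
    print(th,g,*P())
    if g: break
w=vision.get_calibration("wrist"); im=vision.snapshot("wrist"); cv2.imwrite("pics/w5.png",im[:,:,::-1])
E
```

```text
push True [0.0001 0.0266 0.1041] [-0.0141 -1.0675  0.5854] 16.08
[-0.0092 -0.1029  0.1202] [ 0.0149 -0.32    0.0108] 17.0
down False [-0.0097 -0.1032  0.073 ] [-0.0452  0.3287  0.4186] 17.62
0 False [-0.0097 -0.0872  0.0734] [ 0.4622  0.2651 -0.639 ] 17.99
0.3 False [-0.0132 -0.0786  0.073 ] [-0.0885 -1.3796  0.3268] 18.28
0.6 False [-0.0138 -0.0675  0.0729] [ 0.0523 -0.518   0.0495] 18.59
0.9 False [-0.0103 -0.0552  0.0729] [ 0.0546  0.0576 -0.3198] 18.92
1.2 False [-0.0019 -0.0437  0.0731] [ 0.5843  0.2873 -0.5075] 19.26
```

View pics/w5.png

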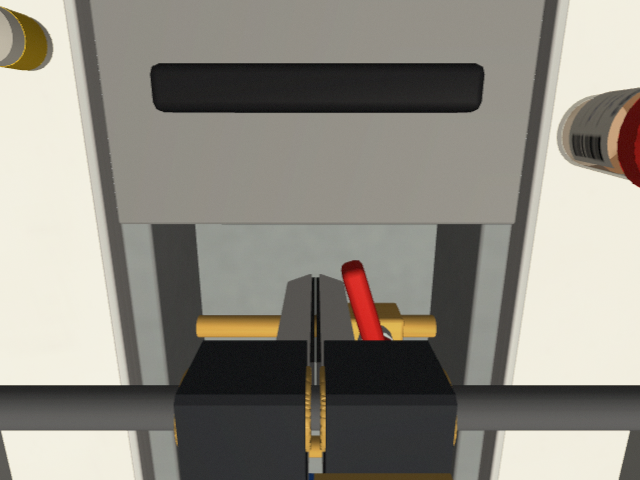

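The cover stopped at the same place under 22 N, so it's home. The red lever, with its tip at (352,266), is following the finger at about 1.25 rad. Now I'll finish the turn against the stop.

```bash
python3 - <<'E'
from h import *
np.set_printoptions(precision=4,suppress=True)
P=lambda:(toman(telemetry.current_ee_pos()),telemetry.current_wrist_force(),round(telemetry.current_t(),2))
print(r.move_l(man(0.008,-0.037,.073),vel=0.06,guard=12),*P())
print(r.move_l(man(0.024,-0.035,.073),vel=0.04,guard=12),*P())
r.hold(0.1); print(*P())
r.move_l(man(-0.012,-0.040,.073),vel=0.1)
r.move_l(man(-0.012,-0.060,.14),vel=0.2)
r.move_l(man(0,-0.13,.28),vel=0.25)
print(*P())
w=vision.get_calibration("wrist"); im=vision.snapshot("wrist"); cv2.imwrite("pics/w6.png",im[:,:,::-1])
for t in ["red_pivot","red_tip","blue_tip","cover","cover_ridge"]:
    print(t,[(toman(d["at"]),round(d["score"],2)) for d in models.mark_of(t,"wrist")])
im=vision.snapshot("side"); cv2.imwrite('pics/side6.png',cv2.resize(im[215:365,245:385,::-1],None,fx=4,fy=4,interpolation=2))
for t in ["yellow_dropper","blue_dropper","sample_cup","jar","cover"]:
    print(t,[(np.round(d["at"],3),round(d["score"],2)) for d in models.mark_of(t,"side")])
E
```

```text
False [ 0.009  -0.0362  0.0731] [ 0.5545 -0.6328 -0.6476] 19.68
True [ 0.0113 -0.0363  0.0726] [0.1422 0.6333 0.7492] 19.97
[ 0.0112 -0.0366  0.0722] [ 0.4524 -0.2369 -0.1063] 20.07
[-0.0008 -0.13    0.2782] [ 0.0656  0.0014 -1.3021] 21.72
red_pivot [(array([ 0.0303, -0.0734,  0.0557]), 0.86)]
red_tip [(array([ 0.03  , -0.026 ,  0.0514]), 0.56)]
blue_tip [(array([-0.0177, -0.1547,  0.0569]), 0.59)]
cover []
cover_ridge []
yellow_dropper [(array([ 0.341,  0.434, -0.005]), 0.48), (array([0.33 , 0.482, 0.002]), 0.29)]
blue_dropper [(array([0.332, 0.482, 0.005]), 0.63)]
sample_cup [(array([0.616, 0.35 , 0.002]), 0.54)]
jar [(array([0.743, 0.172, 0.003]), 0.75), (array([ 0.336,  0.438, -0.005]), 0.17)]
cover [(array([0.486, 0.433, 0.068]), 0.72), (array([0.477, 0.385, 0.085]), 0.38)]
```

View pics/w6.png

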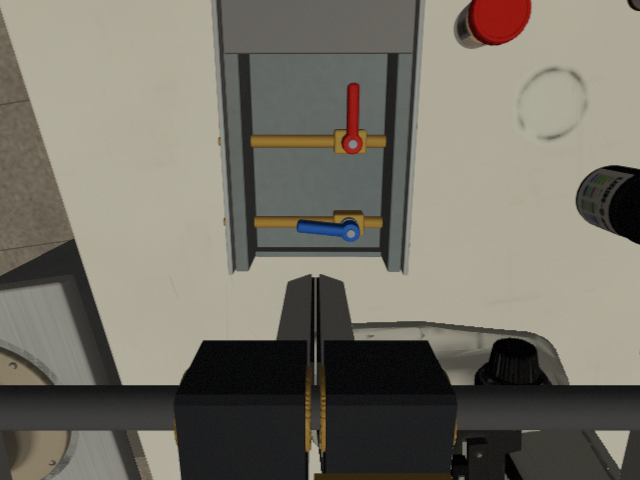

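View pics/side6.png

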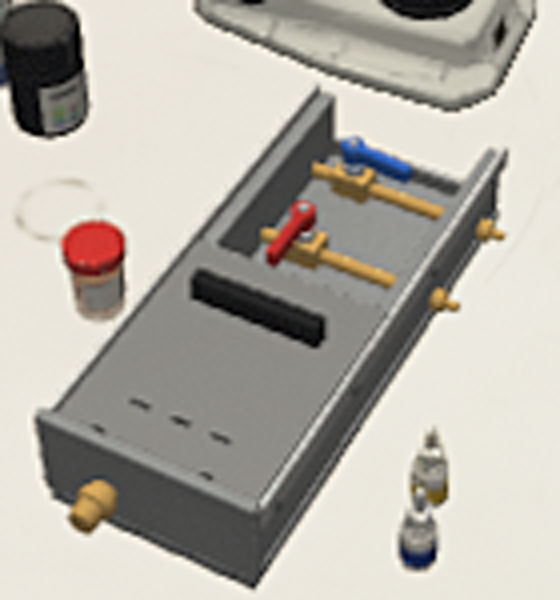

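```bash
python3 - <<'E'
from h import *
w=vision.get_calibration("wrist")
for a,b in [((352,144),(353,87)),((350,233),(301,227))]:
    A,B=toman(onz(w,*a,.062)),toman(onz(w,*b,.062)); d=B-A; print(np.round(A,4),np.round(B,4),'theta',np.arctan2(d[1],-d[0]))
print('edge',[toman(onz(w,u,52,.074)).round(4) for u in(225,412)])
print(telemetry.current_t()); r.sign_off()
E
```

```text
[ 0.0311 -0.0754  0.062 ] [ 0.0307 -0.0287  0.062 ] theta 1.562740955350347
[ 0.0313 -0.1557  0.062 ] [-0.0138 -0.1501  0.062 ] theta 0.12227363692214487
edge [array([-0.0726, -0.0033,  0.074 ]), array([ 0.0757, -0.0032,  0.074 ])]
22.3167
the job is handed in; nothing more can be done
```

The cover is home against its end stop and the red valve is shut. I handed the job in at 22.3 s of the 43 s allowed, with the arm clear of everything.

- **Cover:** I pushed it by the black ridge with the fingers, without gripping. A second push, guarded at 22 N, stopped within 0.1 mm of the first. Its near edge measured manifold y -4.5 mm on the first look and -3.3 mm on the last; home is -4.5 mm. The last reading is within the roughly 2 mm calibration error, and no gap shows in the side picture.
- **Red handle:** I turned it with the closed fingers until it met its stop. The last wrist picture gives 1.56 rad, against 1.571 for fully shut.
- **Blue handle:** It reads about 0.12 rad, as before the turn. I never touched it.
- **Bottles, cup and jar:** All four are within 4 mm of where they were first measured, which is the accuracy of the measurement.

One disagreement: the network first put the manifold's centre about 7 mm nearer in x than my own fit from the rails and ridge. I used my fit, and the contacts matched it to about 1.5 mm.

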